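# Put the spare gauge away in the wide tilt-out bin and click it shut

### The job

Put the spare pressure gauge away: hook the wide tilt-out bin by its top lip and tip it fully forward, set the gauge down inside it without dropping it, then push the bin back just until its catch clicks, and let go. Do not force the bin against its stops (25 N is too much). Leave the narrow bin beside it shut and the steel sample cylinder standing.

Things in the scene. Friction and masses are not known exactly. Their poses are not given: they have to be found in the camera images.
- wide_unit: Grey steel shell of the wide bin, 92 deep (x) x 126 wide (y) x 120 mm tall, fixed on a 6 mm rail beside a narrow twin, which may be on either side. Origin: centre of its underside; x points into the unit (its front faces -x), y along its width, z up. Its roof (top at z = 120) begins only at x = -14 mm, so there is an open slot behind the bin's front.
- gas_analyser: Blue box 270 mm tall close behind the bins, fixed. Its near corner is at about x = 0.52, y = -0.07 in the world, between the bins and the gauge: pass it well above 270 mm or on the robot's side.
- wide_pivot (a point): Middle of the wide bin's pivot line, fixed in wide_unit at x = -44, z = 14 mm, along y. A bin point that lies x behind and z above the pivot at tilt 0 is at x cos t - z sin t behind and x sin t + z cos t above it at tilt t.
- wide_bin (a joint): Tilt t of the wide white bin, rad: 0 = front upright, positive = tipped forward, stop at 0.75. Starts ajar at 0.32 to 0.45; a friction hinge (0.06 N m) holds it. Its home tilt is unknown, 0 to 0.16: the catch sits in slots. About 0.13 before home the bin meets the catch; pushing at the lip then takes 6 to 12 N, drops at the click and rises steeply on a stiff buffer. Over 25 N is forcing.
- wide_bin_lip (a point): Middle of the top edge of the wide bin's front, 132 mm above the pivot (x = -4). The front is a plate 124 mm wide, 5 mm thick (x -6.5 to -1.5 mm), topped by an 8 mm thick rounded lip (x -10 to -2). Hook it from behind with shut fingertips 25 mm below the top edge, push it from in front. Axes move with the bin: x back, z up along the front.
- wide_bin_in (a point): Front of the wide bin's floor, mid width, 4 mm above the pivot; moves with the bin: x back along the floor, y along the width, z up the front. The tub inside is 110 mm wide, 68 deep, back wall 45 high. Tipped fully forward, front and floor form an upward-open V, about 105 mm from lip to roof. The gauge is inside with its origin at x -8..80, y -56..56, z -8..85 mm.
- wide_catch_nose (a joint): Lift of the wide bin's spring catch roller, m: about 0 with the bin away or merely resting against it unclicked, up to 0.0045 while the bin rides under it, about 0.0025 when the bin has clicked home.
- narrow_bin (a joint): Tilt of the narrow bin (unit 68 mm wide) beside the wide one, rad: 0 = shut and clicked, positive = tipped forward. Its lip stands 152 mm above the bench.
- spare_gauge: Pressure gauge lying face up on the bench, 0.13 to 0.23 kg: round grey housing 58 mm across, 30 mm high, centred 8 mm from the origin along +x; a brass stem up to 15 mm thick ends 38 mm from the origin along -x, 12 mm above the underside. Origin: on the underside, middle of the 75 mm length; z up. Grip the housing across y.
- sample_cylinder: Steel sample cylinder with a black knob, 41 x 49 x 176 mm, standing loose to the robot's right beside a white bottle with a red cap. Origin: centre of its underside; z up. Leave it standing.

How it is judged (in metres and radians):
On the way, in this order (a step that is already met when the one before it is completed fails the run):
1. the wide bin is tipped fully forward (at least 0.65 rad) (value of joint wide_bin above 0.65 rad), for 0.2 s.
2. the gauge lies at rest in the open wide bin and the fingers have let go of it (x of spare_gauge in the frame of wide_bin_in between -0.008 and 0.08 m and y of spare_gauge in the frame of wide_bin_in between -0.056 and 0.056 m and z of spare_gauge in the frame of wide_bin_in between -0.008 and 0.085 m and value of joint wide_bin above 0.4 rad and contact force between the fingers and spare_gauge below 0.05 N and linear speed of spare_gauge below 0.05 m/s), for 0.2 s.
At the end, for the whole second after the job is handed in: the wide bin is clicked home (joint below 0.22 rad and its catch roller held up by more than 1.2 mm, which happens only when the bin has passed the catch), the gauge is inside the bin's tub and still, the narrow bin is shut (below 0.1 rad) and the sample cylinder stands (tilt below 0.3 rad) (value of joint wide_bin below 0.22 rad and value of joint wide_catch_nose above 0.0012 m and value of joint narrow_bin below 0.1 rad and x of spare_gauge in the frame of wide_bin_in between -0.008 and 0.08 m and y of spare_gauge in the frame of wide_bin_in between -0.056 and 0.056 m and z of spare_gauge in the frame of wide_bin_in between -0.008 and 0.085 m and linear speed of spare_gauge below 0.02 m/s and angle between sample_cylinder's own z axis and vertical below 0.3 rad); the robot touches nothing.
It fails at once if the wide bin is forced: pressed or pulled with more than 25 N (contact force between any of the fingers, the arm and wide_bin above 25 N).
It fails at once if the gauge is dropped or thrown: it moves faster than 1.2 m/s (linear speed of spare_gauge above 1.2 m/s).
It fails at once if the narrow bin is opened by more than 0.15 rad (value of joint narrow_bin above 0.15 rad).
It fails at once if the sample cylinder is knocked over (tilted by more than 0.5 rad) (angle between sample_cylinder's own z axis and vertical above 0.5 rad).
It also fails if it takes over 72 s, if anything falls off the work surface, if the arm or the gripper's body presses on something with over 40 N, if the wrist force passes 120 N, or if a joint passes its speed limit or range.

### The arm

A 6-joint arm with a two-finger parallel gripper is mounted at the origin on the work surface; the furniture and walls round the work are solid. World frame = base frame: x ahead of the robot, y to its left, z up, the work surface at z = 0. Lengths are in mm, angles in rad, forces in N, time in s.
With the tool pointing down it reaches from about 275 to 825 mm from the base axis. Payload 4.9 kg.
Tool frame: the origin (TCP) lies at the very end of the fingers, on their centre line; the grasp point (between the pads) lies 19 mm behind it; z points along the fingers, y is the direction in which the jaws open and shut (so a half turn about z gives the same grasp; the last joint's range is limited). The gripper opens to 85 mm and grips with 20 to 120 N. Pads are 22 mm wide; open, the fingers measure 114 mm over their backs; the gripper's body (76 mm by 85 mm) begins 54 mm behind the grasp point. The pads swing forward as they close: fully open they stand 13 mm farther back than shut.
Start: joints at [1.181, 0.326, -0.193, 1.052, 0, 1.437], TCP at [139.154, 532.123, 231.281] pointing down, gripper open.
Joint ranges: [-2.65, 2.65], [-0.97, 1.79], [-1.3, 1.35], [-1.93, 2.1], [-1.47, 1.37], [-3.14, 3.14]. Speed limits (rad/s): [2.57, 2.57, 3.14, 3.14, 3.14, 3.14].

### API

Orientations are given as [roll, pitch, yaw] about the fixed x, y, z axes, in that order (R = Rz(yaw) Ry(pitch) Rx(roll)).
In Python, from bench import bot, solve_ik, imaging gives the robot as it stands. Calls block until the motion is done:
- bot.move_ptp(position, orientation): joint-space move of the TCP to a pose.
- bot.movel(position, rot=None, max_speed=150, threshold=None): straight line of the TCP; rot=None keeps the orientation; max_speed is the mean speed in mm/s. With threshold (N) it stops when the force on the tool has changed by that much, and returns True; else False.
- bot.move_j(angles): joint-space move.
- bot.grip(opening, effort=None): opening from 0.0 (shut) to 1.0 (fully open); effort is the grip in N (None keeps the last); returns when the fingers have stopped.
- bot.dwell(seconds).
- solve_ik(position, orientation): joint angles nearest the present ones, or None.
- bot.get_state(): the state.
- imaging.capture(name): name is "side" or "top" or "wrist"; returns the picture (384x512x3 uint8, blue, green, red); there is no depth.
- imaging.camera_model(name): a dict with "K" (3x3 intrinsics, pixels), "position" and "rotation" of the camera in the world. Camera axes: x right, y up, looking along -z (the intrinsics and any distortion apply to the point x, -y, -z); pixel columns grow to the right and rows downward; lengths in mm; the calibration is good to about 2 mm. A picture is of the moment at which its call begins: read the wrist's pose just before it. camera_model takes no time and is no camera call; for the wrist camera it gives the pose at the moment of the call.
A pose or a line that the arm cannot do raises bot.IKError and nothing moves.
- bot.sign_off(): hands the job in, once; it reports no verdict.
The state is a dict: "t": time; "qpos": joint angles; "joint_velocities": joint speeds; "effort": joint torques, N m; "tcp_pos": TCP position; "orientation": TCP orientation; "contact_force": force on the tool from outside, world axes, zero at the start; "wrist_torque": the same for the moment, N m; "opening": opening from 0.0 (shut) to 1.0 (fully open).
Only numpy, scipy, OpenCV 4.12 (cv2) and the standard library are available. Lean on these libraries where they do the work, as an engineer would, in place of code of your own. Each camera call takes 0.05 s, during which the arm holds its last target.

## Working session

There is one attempt and no reset: what is moved stays moved. The work goes in short steps, each a Python script; the robot and the scene stay as the last script left them, time stands still between calls to the robot, and variables do not carry over. Pictures are saved under pics/ and viewed, and the job is handed in when it is done.

```bash
ls; mkdir -p pics
cat > h.py <<'E'
import numpy as np, cv2
from bench import bot, solve_ik, imaging
def shot(cam,fn):
    im=imaging.capture(cam); cv2.imwrite('pics/'+fn,im); return im
def ray(m,u,v):
    K=np.array(m['K']);R=np.array(m['rotation']);p=np.array(m['position'],float)
    d=m.get('dist',m.get('distortion'))
    q=np.array([[[u,v]]],float)
    n=cv2.undistortPoints(q,K,np.array(d,float) if d is not None else None)[0,0]
    return p,R@np.array([n[0],-n[1],-1.0])
def onz(m,u,v,z):
    p,d=ray(m,u,v); return p+d*(z-p[2])/d[2]
def tri(m1,a,m2,b):
    p,d=ray(m1,*a);q,e=ray(m2,*b)
    A=np.stack([d,-e],1);s=np.linalg.lstsq(A,q-p,rcond=None)[0]
    x,y=p+d*s[0],q+e*s[1]
    return (x+y)/2,np.linalg.norm(x-y)
def proj(m,X):
    K=np.array(m['K']);R=np.array(m['rotation']);p=np.array(m['position'],float)
    c=R.T@(np.array(X,float)-p); c=np.array([c[0],-c[1],-c[2]])
    d=m.get('dist',m.get('distortion'))
    return cv2.projectPoints(c[None,None],np.zeros(3),np.zeros(3),K,np.array(d,float) if d is not None else None)[0][0,0]
E
python3 - <<'E'
from h import *
print(bot.get_state())
for c in('side','top','wrist'):
    print(c,imaging.camera_model(c)); shot(c,c+'0.png')
E
```

```text
pics
{'t': 0.0, 'qpos': array([ 1.18080386e+00,  3.26968861e-01, -1.93580527e-01,  1.05203607e+00,
       -1.48443477e-05,  1.43660934e+00]), 'joint_velocities': array([-0.00018966,  0.00101712,  0.00037862,  0.00206686, -0.00178418,
        0.00137215]), 'effort': array([ 5.00175167e-05, -4.43396795e+01,  2.62439972e+01,  1.52757287e-02,
       -1.67120006e-04,  1.58820754e-06]), 'tcp_pos': array([138.92089734, 531.54904566, 230.48953646]), 'orientation': array([-3.13981762e+00, -2.24646713e-04,  2.88578699e+00]), 'contact_force': array([0.5152729 , 0.04772722, 0.0548405 ]), 'wrist_torque': array([-0.00591685, -0.00407337,  0.0006768 ]), 'opening': 1.0010275787058498}
side {'K': array([[412.95354782,   0.        , 253.36153969],
       [  0.        , 412.95354782, 194.62622924],
       [  0.        ,   0.        ,   1.        ]]), 'position': array([ 104.87118867, -479.58397297,  954.13535887]), 'rotation': array([ 0.64791502, -0.00424292, -0.73863874])}
top {'K': array([[430.93431489,   0.        , 252.14579176],
       [  0.        , 430.93431489, 193.90747288],
       [  0.        ,   0.        ,   1.        ]]), 'position': array([ 418.29647041,  -20.43340066, 1114.75784187]), 'rotation': array([ 0.09952043, -0.00588616, -1.56271433])}
wrist {'K': array([[304.24284313,   0.        , 253.26763405],
       [  0.        , 304.24284313, 191.54274623],
       [  0.        ,   0.        ,   1.        ]]), 'position': array([ 66.52724902, 551.89000085, 373.76378567]), 'rotation': array([-0.30251457,  0.00225644,  1.3152549 ])}
```

Run:
```python
s=open('h.py').read()
s=s.replace("R=np.array(m['rotation'])","R=rpy(m['rotation'])").replace("def shot","from scipy.spatial.transform import Rotation as Ro\ndef rpy(a): return Ro.from_euler('xyz',a).as_matrix()\ndef shot")
open('h.py','w').write(s)
```

```text
(no output)
```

View pics/side0.png

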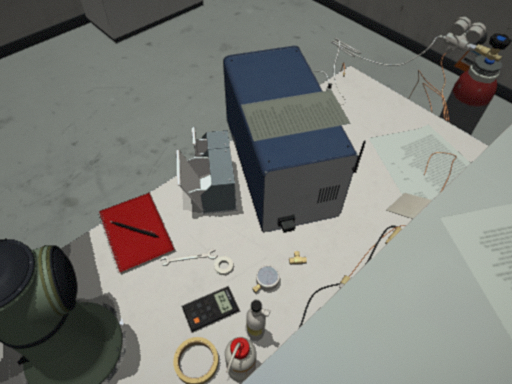

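View pics/top0.png

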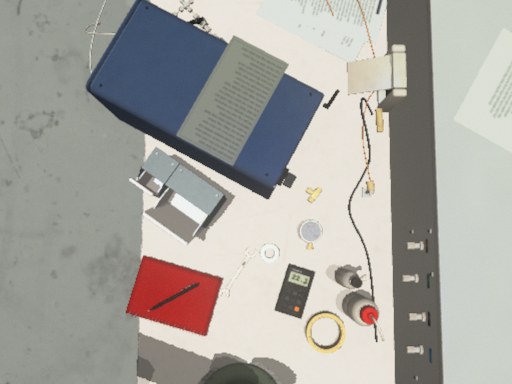

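View pics/wrist0.png

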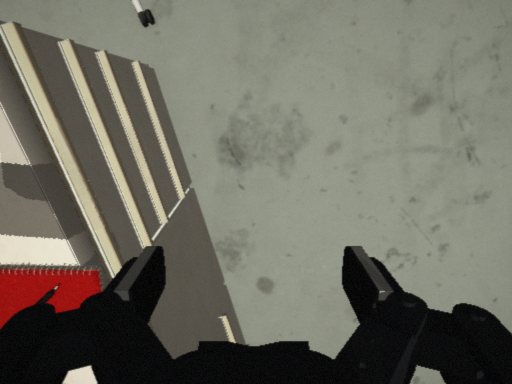

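Run:
```python
from h import *
a=cv2.imread('pics/top0.png')[135:255,120:240]; cv2.imwrite('pics/tz.png',cv2.resize(a,None,fx=5,fy=5,interpolation=cv2.INTER_CUBIC))
a=cv2.imread('pics/side0.png')[120:220,165:285]; cv2.imwrite('pics/sz.png',cv2.resize(a,None,fx=6,fy=6,interpolation=cv2.INTER_CUBIC))
a=cv2.imread('pics/top0.png')[180:340,220:400]; cv2.imwrite('pics/tz2.png',cv2.resize(a,None,fx=3.7,fy=3.7,interpolation=cv2.INTER_CUBIC))
```

```text
(no output)
```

View pics/tz.png

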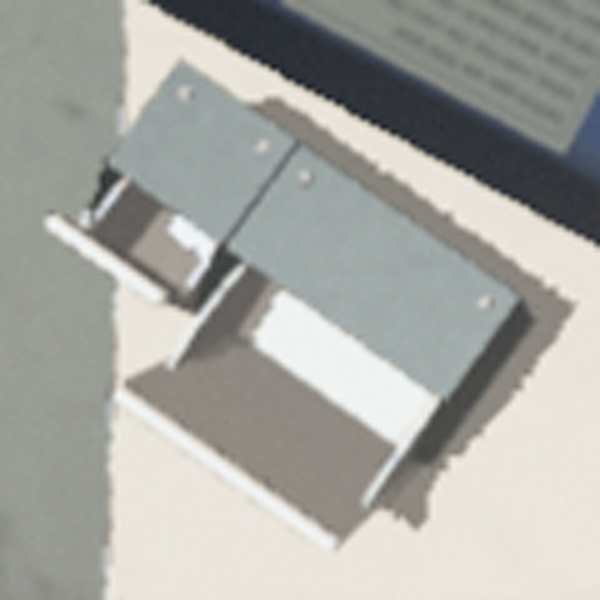

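View pics/sz.png

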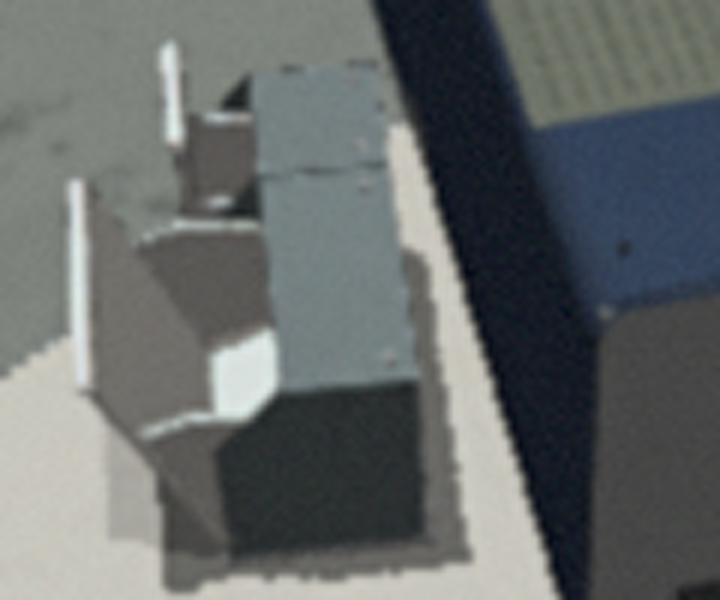

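View pics/tz2.png

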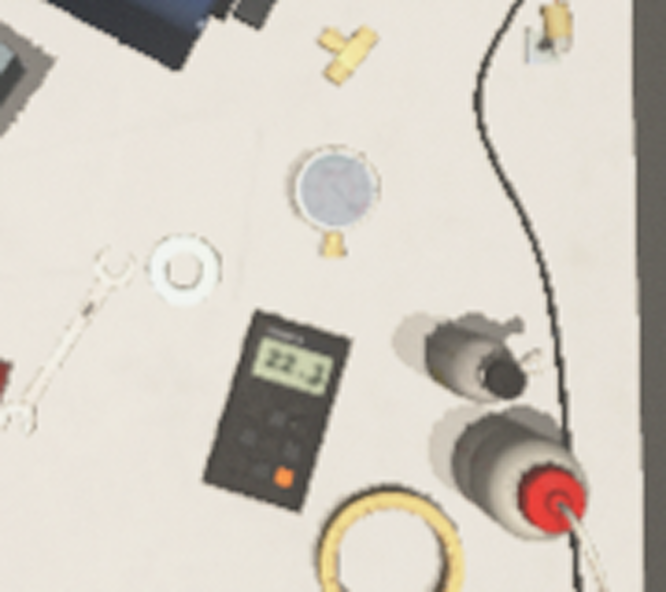

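Run:
```python
from h import *
mt=imaging.camera_model('top');ms=imaging.camera_model('side')
T=lambda x,y:((x+.5)/5-.5+120,(y+.5)/5-.5+135)
S=lambda x,y:((x+.5)/6-.5+165,(y+.5)/6-.5+120)
P={k:onz(mt,*T(*v),126) for k,v in dict(bl=(298,148),br=(523,298),fr=(442,402),fl=(228,248)).items()}
Q={k:onz(ms,*S(*v),126) for k,v in dict(bl=(386,164),br=(417,380),fr=(280,390),fl=(258,172)).items()}
for k in P: print(k,P[k].round(1),Q[k].round(1))
for P_ in(P,Q):
    print([np.linalg.norm(P_[a]-P_[b]).round(1) for a,b in('bl br','br fr','fr fl','fl bl') and [('bl','br'),('br','fr'),('fr','fl'),('fl','bl')]])
    y=P_['bl']-P_['br']+P_['fl']-P_['fr']; x=P_['bl']-P_['fl']+P_['br']-P_['fr']
    print('yaw',np.arctan2(y[1],y[0])-np.pi/2,np.arctan2(x[1],x[0]), 'centre',sum(P_.values())/4)
for a,b in(((118,397),(78,182)),((338,543),(83,386))):
    print('lip',tri(mt,T(*a),ms,S(*b)))
# gauge
im=cv2.imread('pics/top0.png')
G=lambda x,y:((x+.5)/3.7-.5+220,(y+.5)/3.7-.5+180)
c=onz(mt,*G(336,189),30);e=onz(mt,*G(333,257),12);print('gauge',c,e, [np.linalg.norm(onz(mt,*G(*a),30)-onz(mt,*G(*b),30)) for a,b in [((294,189),(379,189)),((336,145),(336,231))]])
cy=onz(mt,*G(505,378),176);print('cyl',cy)
g=cv2.cvtColor(im[210:250,285:340],cv2.COLOR_BGR2GRAY)
print(cv2.HoughCircles(cv2.resize(g,None,fx=4,fy=4,interpolation=cv2.INTER_CUBIC),cv2.HOUGH_GRADIENT,1,50,param1=100,param2=20,minRadius=35,maxRadius=60))
```

```text
bl [584.9 144.3 126. ] [590.6 148.6 126. ]
br [515.8  38.9 126. ] [518.2  42.7 126. ]
fr [467.6  75.4 126. ] [471.3  77.7 126. ]
fl [537.8 175.4 126. ] [543.8 184.  126. ]
[np.float64(125.9), np.float64(60.5), np.float64(122.2), np.float64(56.4)]
yaw -0.5959155759465462 -0.6169205546958518 centre [526.52871989 108.5158331  126.        ]
[np.float64(128.3), np.float64(58.6), np.float64(128.7), np.float64(58.6)]
yaw -0.5991967286065677 -0.6451774980306033 centre [530.95566556 113.25624537 126.        ]
lip (array([468.9090426 , 218.10176056, 145.71082662]), np.float64(3.093717091225712))
lip (array([402.64375833, 118.78992373, 148.31931748]), np.float64(1.5573242125832396))
gauge [ 435.06818281 -173.04620573   30.        ] [ 388.78627488 -173.26657251   12.        ] [np.float64(57.717969042883766), np.float64(58.15666251486384)]
cyl [ 324.2383443  -250.13378066  176.        ]
[[[103.5  85.5  38.3]]]
```

Run:
```python
from h import *
yaw=2.55
q=solve_ik([425,165,310],[np.pi,0,yaw]);print(q)
bot.grip(0.0)
bot.move_ptp([425,165,310],[np.pi,0,yaw])
bot.dwell(.3)
s=bot.get_state();print(s['t'],s['tcp_pos'],s['orientation'],s['contact_force'],s['opening'])
m=imaging.camera_model('wrist');print(m['position'],m['rotation'])
import json
json.dump({k:np.array(v).tolist() for k,v in m.items() if k in('K','position','rotation')},open('mw1.json','w'))
im=shot('wrist','w1.png'); cv2.imwrite('pics/w1b.png',cv2.resize(im,(800,600),interpolation=cv2.INTER_CUBIC))
```

```text
[ 0.20817695  0.10557819 -0.27307064  1.1921475   0.          0.79976961]
2.9417 [424.82066322 165.44641276 309.88794046] [-3.14143494e+00 -1.69027716e-04  2.55104077e+00] [-0.17498784 -0.81105803  0.10522201] 0.003166619647861495
[362.79793729 208.71631527 453.06942978] [-0.30280822  0.00098351  0.98050432]
```

View pics/w1b.png

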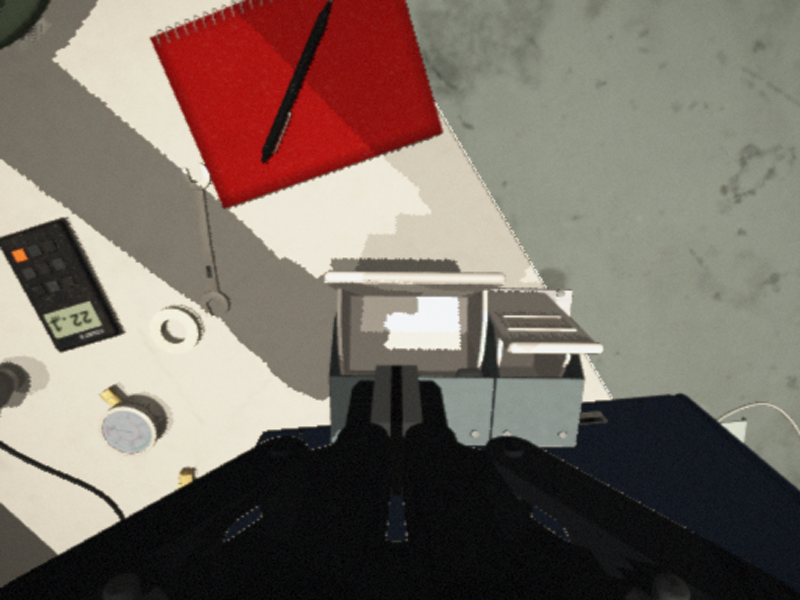

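Run:
```python
from h import *
import json
mw=json.load(open('mw1.json'))
mt=imaging.camera_model('top');ms=imaging.camera_model('side')
im=cv2.imread('pics/w1.png')[160:300,190:400]; cv2.imwrite('pics/w1z.png',cv2.resize(im,None,fx=3.8,fy=3.8,interpolation=cv2.INTER_CUBIC))
W=lambda x,y:((x+.5)*.64-.5,(y+.5)*.64-.5)
a=onz(mw,*W(330,377),126);b=onz(mw,*W(496,378),126);c=onz(mw,*W(583,378),126)
print(a,b,c,np.linalg.norm(b-a),np.linalg.norm(c-b),[np.arctan2(*(v)[[1,0]])-np.pi/2 for v in(b-a,c-a)])
T=lambda x,y:((x+.5)/5-.5+120,(y+.5)/5-.5+135)
S=lambda x,y:((x+.5)/6-.5+165,(y+.5)/6-.5+120)
for t,w,s in(((118,397),(505,279),(78,182)),((338,543),(327,278),(83,386))):
    print(tri(mt,T(*t),mw,W(*w)),tri(ms,S(*s),mw,W(*w)))
```

```text
[470.8058016   75.61183496 126.        ] [541.64613615 179.95180552 126.        ] [578.39685668 234.86414407 126.        ] 126.11575022819304 66.07556570985948 [np.float64(-0.5964498572516657), np.float64(-0.5941625870289612)]
(array([469.11133482, 221.26032951, 146.14113597]), np.float64(5.498276138089393)) (array([473.71121637, 223.92639388, 137.83716172]), np.float64(0.034510752237918926))
(array([404.49915837, 121.11011474, 132.86283564]), np.float64(3.0687637815583244)) (array([404.58581104, 124.09215751, 141.8005054 ]), np.float64(0.3219016541317244))
```

View pics/w1z.png

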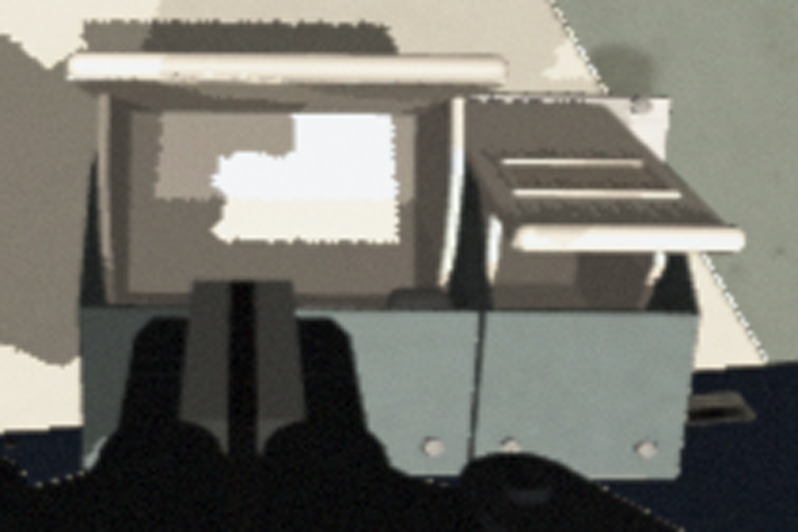

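```bash
cat >> h.py <<'E'
YAW=-0.5955
ux=np.array([np.cos(YAW),np.sin(YAW),0]);uy=np.array([-ux[1],ux[0],0])
PIV=np.array([481.4,144.6,20.])
def U(x,y,z): return PIV+x*ux+y*uy+np.array([0,0,z])   # pivot-relative
def B(x,z,t): return x*np.cos(t)-z*np.sin(t), x*np.sin(t)+z*np.cos(t)
DOWN=[np.pi,0,YAW+np.pi]
def st(msg=''):
    s=bot.get_state();d=s['tcp_pos']-PIV
    print(msg,'t %.2f'%s['t'],'rel',np.round([d@ux,d@uy,d[2]],1),'F',np.round([s['contact_force']@ux,s['contact_force']@uy,s['contact_force'][2]],2),'op %.2f'%s['opening']);return s
E
python3 - <<'E'
from h import *
bot.move_ptp(U(-14,0,180),DOWN); st('above')
print(bot.movel(U(-14,0,101),max_speed=120,threshold=8)); s0=st('in')
def tip(t):
    x,z=B(-1.5,107,t); return U(x+11,0,z)
print(bot.movel(tip(.45),max_speed=50,threshold=7)); st('.45')
print(bot.movel(tip(.66),max_speed=40,threshold=5)); st('.66')
print(bot.movel(tip(.78),max_speed=20,threshold=5)); st('.78')
bot.dwell(.2);st()
shot('top','t2.png');im=shot('side','s2.png')
a=cv2.imread('pics/top0.png')
t=cv2.imread('pics/t2.png')[130:260,110:250];cv2.imwrite('pics/t2z.png',cv2.resize(t,None,fx=4,fy=4,interpolation=cv2.INTER_CUBIC))
t=im[100:230,150:290];cv2.imwrite('pics/s2z.png',cv2.resize(t,None,fx=4,fy=4,interpolation=cv2.INTER_CUBIC))
E
```

```text
above t 3.54 rel [-1.430e+01 -1.000e-01  1.803e+02] F [0.55 0.4  0.3 ] op 0.00
False
in t 4.35 rel [-13.5   0.6 102.1] F [1.22 0.23 0.35] op -0.00
False
.45 t 4.97 rel [-37.2   0.   95.7] F [-0.69  0.2  -0.29] op -0.00
False
.66 t 5.67 rel [-56.   -0.   83.6] F [0.36 0.53 0.61] op -0.00
True
.78 t 6.35 rel [-65.   -0.1  75.1] F [1.36 0.07 3.45] op 0.00
 t 6.55 rel [-65.   -0.1  75. ] F [0.44 0.22 4.99] op -0.00
```

View pics/t2z.png

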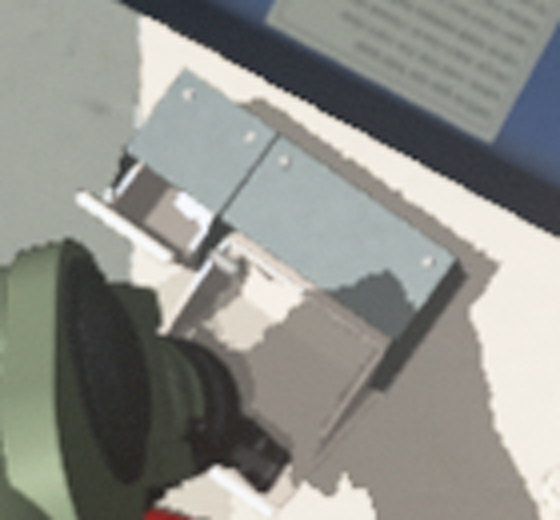

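View pics/s2z.png

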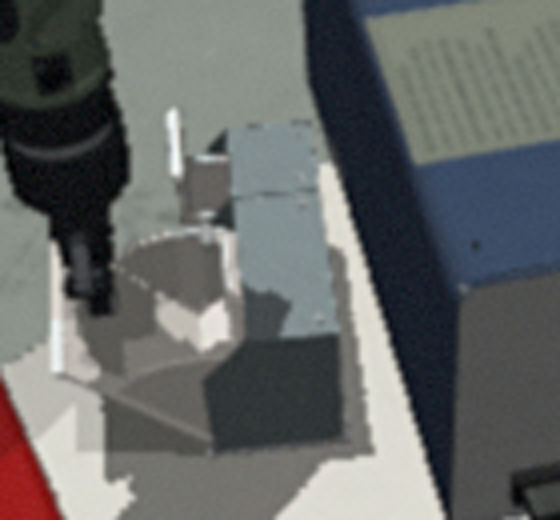

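Run:
```python
from h import *
import json
mw=json.load(open('mw1.json'));W=lambda x,y:((x+.5)*.64-.5,(y+.5)*.64-.5)
print('gauge w1',onz(mw,*W(128,432),30),onz(mw,*W(107,392),12))
s=bot.get_state()['tcp_pos']
bot.movel(s+14*ux+np.array([0,0,4]),max_speed=80);st('back')
bot.movel(U(-51,0,250),max_speed=300)
bot.move_ptp([427,-173,330],[np.pi,0,0]);bot.grip(1.0);bot.dwell(.2);st('gauge')
m=imaging.camera_model('wrist');im=shot('wrist','w3.png');cv2.imwrite('pics/w3b.png',cv2.resize(im,(800,600),interpolation=cv2.INTER_CUBIC))
json.dump({k:np.array(v).tolist() for k,v in m.items() if k in('K','position','rotation')},open('mw3.json','w'))
shot('top','t3.png');im=shot('side','s3.png')
t=cv2.imread('pics/t3.png')[130:260,110:250];cv2.imwrite('pics/t3z.png',cv2.resize(t,None,fx=5,fy=5,interpolation=cv2.INTER_CUBIC)[:600])
t=im[100:230,150:290];cv2.imwrite('pics/s3z.png',cv2.resize(t,None,fx=4,fy=4,interpolation=cv2.INTER_CUBIC))
```

```text
gauge w1 [ 437.79046928 -171.70244182   30.        ] [ 393.83485348 -172.86928134   12.        ]
back t 6.98 rel [-50.5  -0.2  78.8] F [-1.42 -0.93 -0.27] op 0.00
gauge t 10.25 rel [ 133.1 -293.5  310. ] F [-1.   -0.85 -0.15] op 1.00
```

View pics/w3b.png

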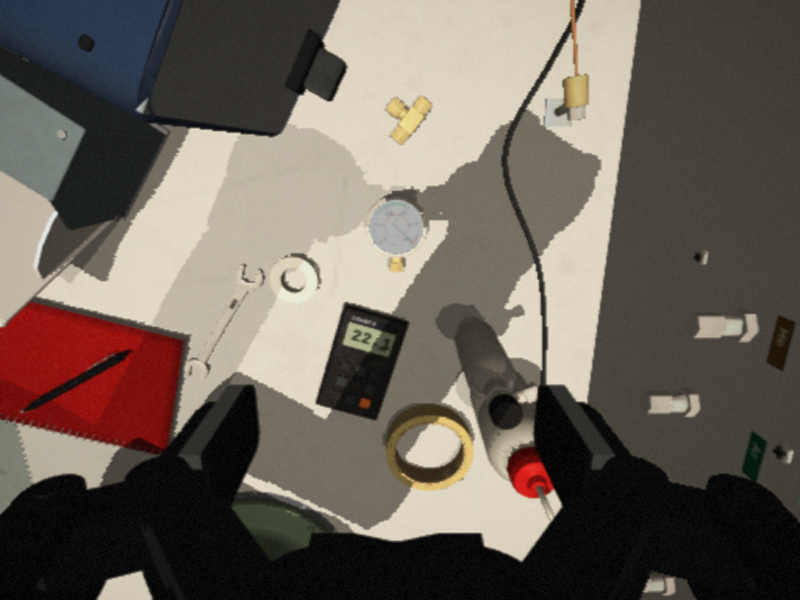

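View pics/t3z.png

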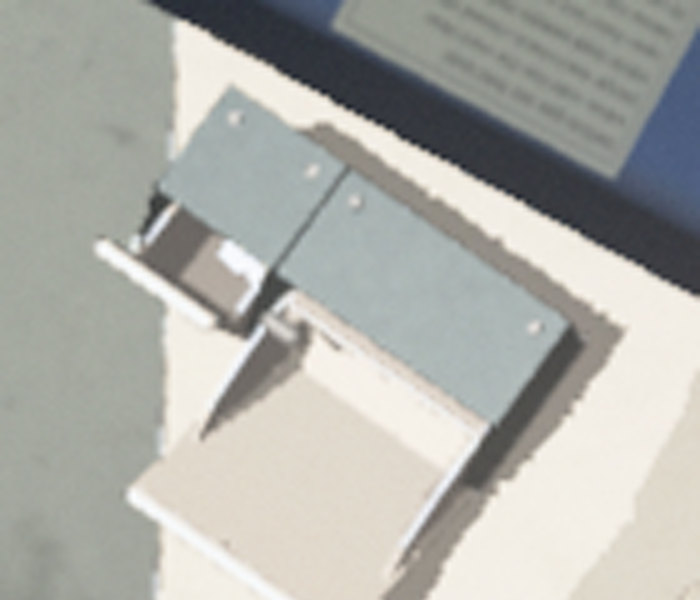

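View pics/s3z.png

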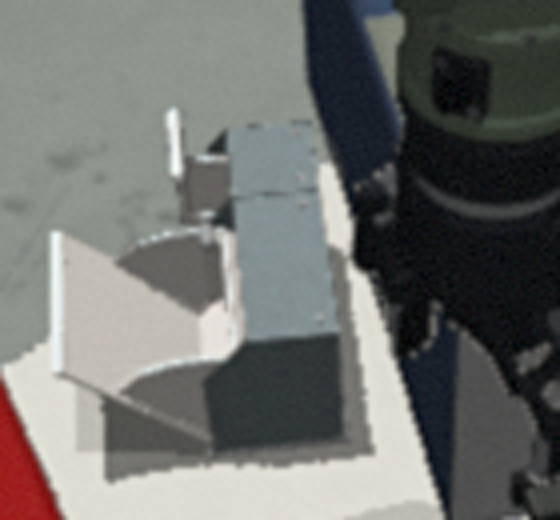

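Run:
```python
from h import *
import json
mw=json.load(open('mw3.json'));W=lambda x,y:((x+.5)*.64-.5,(y+.5)*.64-.5)
c=onz(mw,*W(396,227),30);e=onz(mw,*W(397,271),12);print(c,e,np.arctan2(*(c-e)[[1,0]]), onz(mw,*W(506,411),176))
print(np.linalg.norm(onz(mw,*W(367.5,227),30)-onz(mw,*W(425.5,227),30)))
mt=imaging.camera_model('top');ms=imaging.camera_model('side')
T=lambda x,y:((x+.5)/5-.5+110,(y+.5)/5-.5+130);S=lambda x,y:((x+.5)/4-.5+150,(y+.5)/4-.5+100)
p=tri(mt,T(131,492),ms,S(53,233))[0];q=p-PIV;print('lip +y end',p,q@ux,q@uy,q[2])
for y in(-1,1):
    x,z=B(-10,128,.75);print('pred t=.75 lip end',U(x,62,z),x,z)
```

```text
[ 436.53963081 -172.52549038   30.        ] [ 389.85992523 -173.54204343   12.        ] 0.021773753364470863 [ 328.83112206 -250.26516614  176.        ]
54.07793060864948
lip +y end [435.79411396 241.97960798 119.31779823] -92.3780984395965 55.03609561727863 99.31779822957213
pred t=.75 lip end [437.88849433 248.97241092 106.83978762] -94.56664997172497 86.83978761561573
pred t=.75 lip end [437.88849433 248.97241092 106.83978762] -94.56664997172497 86.83978761561573
```

```bash
cat >> h.py <<'E'
GR=4.0
def ori(al): return Ro.from_matrix(Ro.from_rotvec(-al*uy).as_matrix()@rpy(DOWN)).as_euler('xyz')
def place(xb,zb,al,t=.75,y=0,gr=GR):
    x,z=B(xb,zb,t); d=np.array([-np.sin(al),np.cos(al)])*gr
    return U(x+d[0],y,z+d[1])
E
python3 - <<'E'
from h import *
c=[436.3,-172.6];o=[np.pi,0,0.015]
bot.movel([*c,60],o,max_speed=250)
print(bot.movel([*c,GR],max_speed=60,threshold=6));st('down')
bot.grip(0.3,40);st('grip');print(bot.get_state()['tcp_pos'])
shot('wrist','w4.png')
bot.movel([*c,60],max_speed=100);st('lift')
bot.movel([*c,330],max_speed=300);st('high')
bot.dwell(.1)
im=shot('wrist','w5.png');cv2.imwrite('pics/w5b.png',cv2.resize(im,(800,600)))
print(ori(.1)); 
for zb in(125,32): print(solve_ik(place(24,zb,.1),ori(.1)))
E
```

```text
False
down t 12.72 rel [ 140.9 -287.9  -15.7] F [0.76 0.3  0.19] op 1.00
grip t 13.11 rel [ 141.  -287.9  -15.3] F [-0.3  -0.89  5.16] op 0.66
[ 436.62141411 -172.8119745     4.67197854]
lift t 13.87 rel [ 140.2 -287.9   39.7] F [-0.15  0.65 -1.66] op 0.66
high t 14.92 rel [ 139.7 -288.   308.2] F [-0.54  0.49 -2.08] op 0.66
[3.14159265 0.1        2.54609265]
[ 0.29783467  0.23009929 -0.61528762  0.66260064 -0.07786549  0.89088731]
[ 0.19463633  0.38308027 -0.61213511  0.50508757 -0.07098618  0.78763222]
```

View pics/w5b.png

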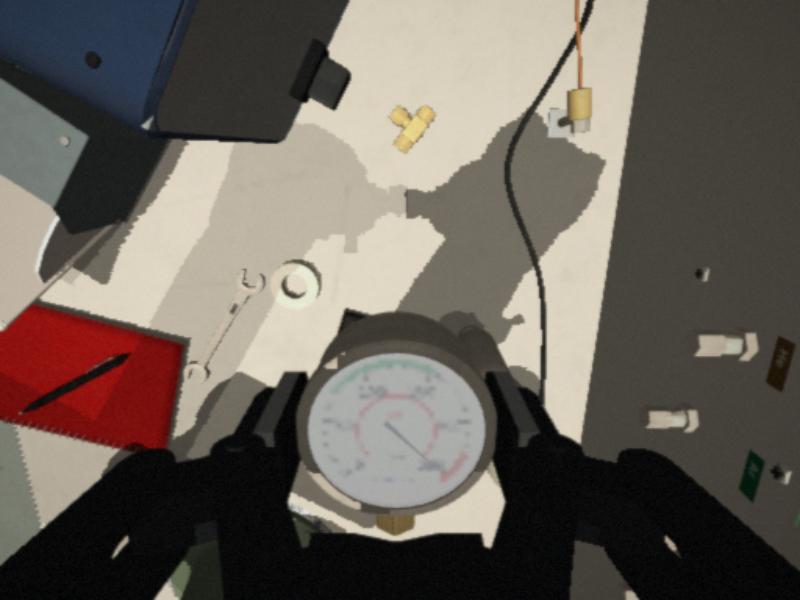

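Run:
```python
from h import *
al=.1;o=ori(al)
bot.move_ptp(U(-70,0,300),o);st('over')
p=place(24,130,al)
bot.movel(p+[0,0,40],max_speed=250);
bot.movel(p,max_speed=150);bot.dwell(.2);st('entry')
im=shot('top','t6.png');t=im[130:260,110:250];cv2.imwrite('pics/t6z.png',cv2.resize(t,None,fx=4,fy=4))
print(bot.movel(place(24,70,al),max_speed=80,threshold=4));st('70')
print(bot.movel(place(24,45,al),max_speed=40,threshold=3));st('45')
im=shot('side','s6.png');t=im[100:230,150:290];cv2.imwrite('pics/s6z.png',cv2.resize(t,None,fx=4,fy=4))
```

```text
over t 16.57 rel [-6.960e+01 -2.000e-01  2.998e+02] F [ 0.28 -0.31 -1.2 ] op 0.66
entry t 17.91 rel [-70.7   0.9 116.8] F [-0.45 -0.36 -1.48] op 0.66
False
70 t 18.86 rel [-30.6  -0.1  71.6] F [ 0.18 -0.39 -1.46] op 0.67
True
45 t 19.26 rel [-22.9   0.3  62.7] F [ 0.41  2.24 -2.63] op 0.66
```

View pics/s6z.png

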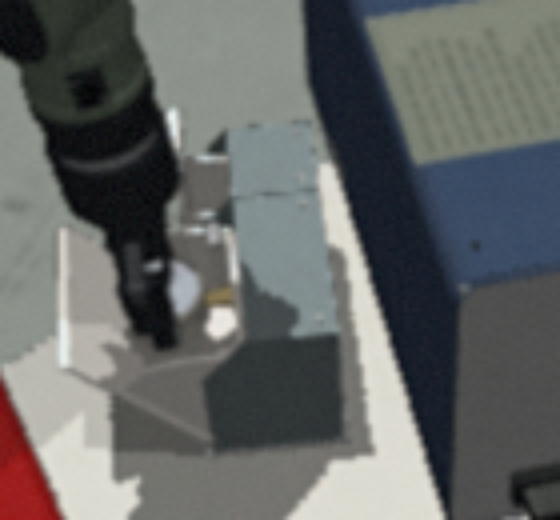

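View pics/t6z.png

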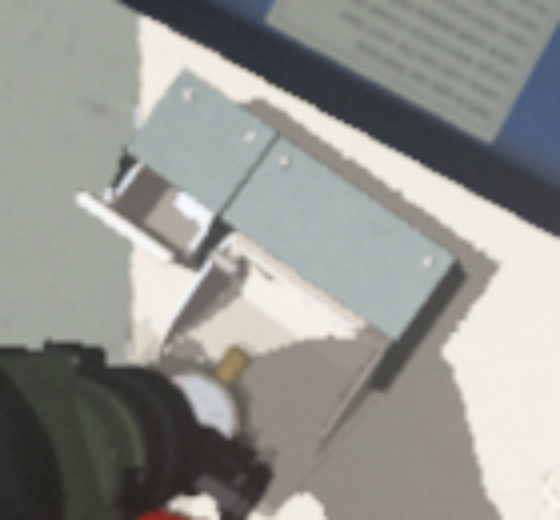

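Run:
```python
from h import *
im=cv2.imread('pics/s6.png');ms=imaging.camera_model('side')
x0,y0,f=160,125,8
z=cv2.resize(im[y0:y0+75,x0:x0+80],None,fx=f,fy=f,interpolation=cv2.INTER_CUBIC)
def dot(P,c):
    u=proj(ms,P);cv2.circle(z,(int((u[0]-x0+.5)*f),int((u[1]-y0+.5)*f)),4,c,-1)
t=.75
for y in(-55,55):
    for xb,zb in((-1.5,4),(66.5,4),(66.5,49)):
        dot(U(B(xb,zb,t)[0],y,B(xb,zb,t)[1]),(0,0,255))
for y in(-62,62): dot(U(B(-10,128,t)[0],y,B(-10,128,t)[1]),(255,0,0))
for y in(-43,-28,28): dot(U(-23,y,63),(0,255,0))
cv2.imwrite('pics/s6o.png',z);st()
```

```text
t 19.31 rel [-23.2   0.3  62.8] F [ 0.81  2.59 -2.35] op 0.66
```

View pics/s6o.png

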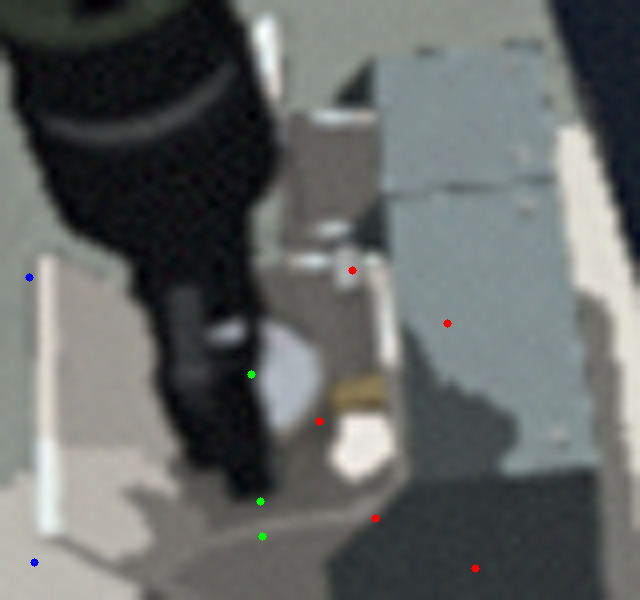

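Run:
```python
from h import *
for i in range(4): bot.dwell(.05);s=st();print(s['wrist_torque'].round(2))
s=bot.get_state()['tcp_pos'];x,z=-np.sin(.75),np.cos(.75)
bot.movel(s+(x*ux+np.array([0,0,z]))*4,max_speed=40)
for i in range(4): bot.dwell(.05);s=st();print(s['wrist_torque'].round(2))
im=shot('wrist','w7.png');cv2.imwrite('pics/w7b.png',cv2.resize(im,(800,600)))
im=shot('top','t7.png');t=im[130:260,110:250];cv2.imwrite('pics/t7z.png',cv2.resize(t,None,fx=4,fy=4))
```

```text
t 19.36 rel [-23.5   0.2  62.8] F [ 0.83  2.45 -0.84] op 0.66
[ 0.32 -0.29  0.1 ]
 t 19.41 rel [-23.7   0.2  62.9] F [ 1.17  2.71 -2.33] op 0.66
[ 0.39 -0.29  0.16]
 t 19.46 rel [-23.8   0.2  62.9] F [-0.14  1.65 -0.17] op 0.66
[ 0.31 -0.36  0.03]
 t 19.51 rel [-23.9   0.1  62.9] F [ 1.17  2.56 -1.7 ] op 0.66
[ 0.38 -0.35  0.16]
 t 19.81 rel [-27.2  -0.4  65.8] F [ 0.21 -0.27 -2.19] op 0.67
[ 0.11  0.02 -0.  ]
 t 19.86 rel [-27.1  -0.3  65.8] F [-0.43 -0.14 -1.71] op 0.67
[ 0.14  0.13 -0.03]
 t 19.91 rel [-27.   -0.3  65.7] F [ 0.23 -0.22 -3.15] op 0.67
[0.05 0.13 0.05]
 t 19.96 rel [-27.   -0.2  65.7] F [-0.93  0.08 -1.64] op 0.66
[0.04 0.1  0.01]
```

View pics/w7b.png

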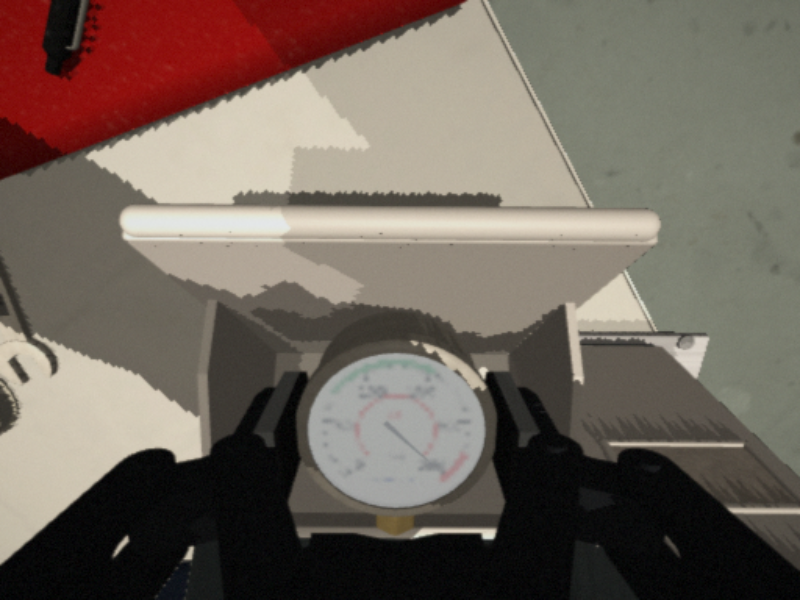

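View pics/t7z.png

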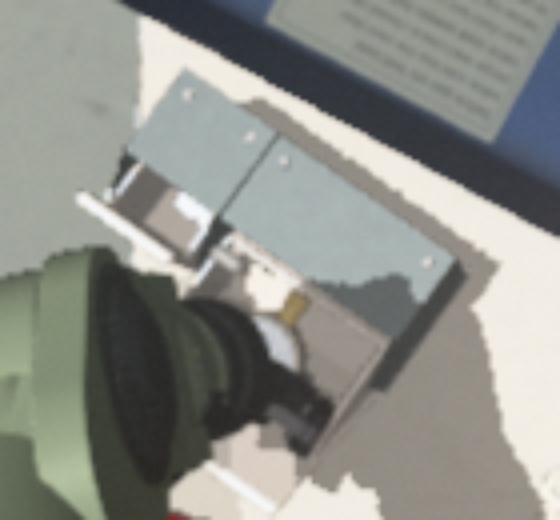

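Run:
```python
from h import *
al=.1
bot.movel(place(22,62,al,y=3),max_speed=60);st()
for zb in(58,54,50,46,42,38,34):
    r=bot.movel(place(22,zb,al,y=3),max_speed=40,threshold=4);bot.dwell(.03);s=st('%d %s'%(zb,r));print(s['wrist_torque'].round(2))
    if r: break
im=shot('top','t8.png');t=im[150:260,130:250];cv2.imwrite('pics/t8z.png',cv2.resize(t,None,fx=5,fy=5))
im=shot('wrist','w8.png');cv2.imwrite('pics/w8b.png',cv2.resize(im,(800,600)))
```

```text
t 20.31 rel [-26.5   3.2  64.2] F [ 0.19 -1.01 -1.76] op 0.67
58 False t 20.59 rel [-23.7   3.3  61.3] F [-0.29  1.41 -1.85] op 0.66
[ 0.32 -0.02  0.02]
54 False t 20.88 rel [-21.3   3.6  59.8] F [-5.91 -2.09 13.4 ] op 0.66
[ 0.32  0.92 -0.22]
50 False t 21.16 rel [-18.5   3.   55.4] F [-0.9   0.19 -2.02] op 0.66
[0.43 0.13 0.03]
46 False t 21.44 rel [-16.    2.9  51.8] F [-0.77  3.44 -6.59] op 0.66
[0.76 0.23 0.15]
42 False t 21.73 rel [-13.5   2.5  49. ] F [-2.04  2.53 -6.95] op 0.66
[0.85 0.55 0.2 ]
38 False t 22.01 rel [-12.1   2.   45.9] F [-5.47  1.03 -4.71] op 0.66
[0.78 0.88 0.43]
34 False t 22.29 rel [-10.6   2.2  43.2] F [-12.27   1.5    0.41] op 0.66
[1.02 1.1  0.95]
```

View pics/t8z.png

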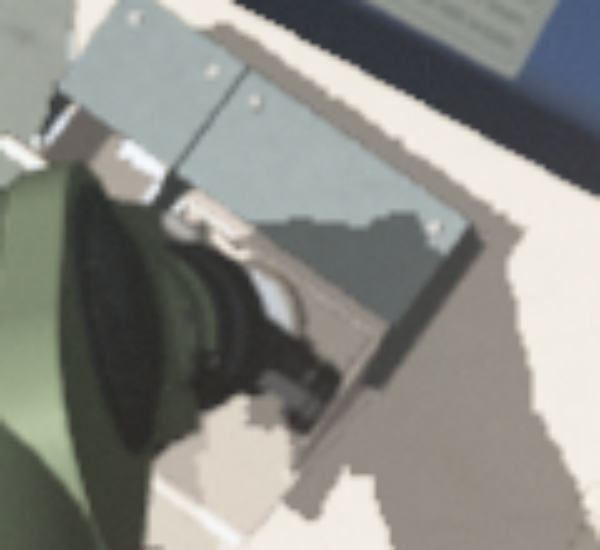

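View pics/w8b.png

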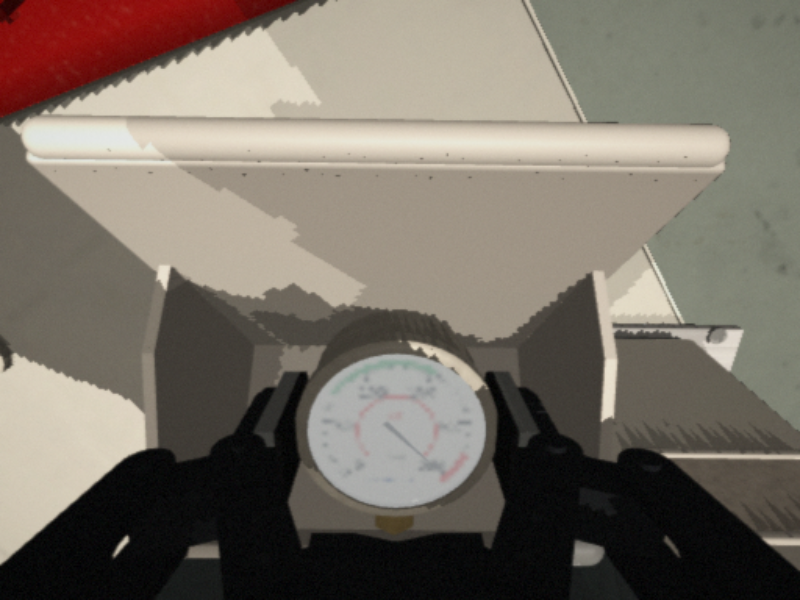

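Run:
```python
from h import *
bot.movel(place(21.5,46,.1,y=1),max_speed=60);bot.dwell(.1);st('up')
bot.movel(place(22.5,46,.22,y=1),ori(.22),max_speed=30);bot.dwell(.1);st('tilt')
F0=np.array(bot.get_state()['contact_force'])
for zb in(43,40,37,34,31,28,26):
    bot.movel(place(22.5,zb,.22,y=1),max_speed=40);bot.dwell(.1)
    Fs=[]
    for i in range(3): Fs.append(bot.get_state()['contact_force']);bot.dwell(.02)
    s=st('%d'%zb);d=np.linalg.norm(np.mean(Fs,0)-F0);print(d.round(1),s['wrist_torque'].round(2))
    if d>5: break
im=shot('side','s9.png');t=im[100:230,150:290];cv2.imwrite('pics/s9z.png',cv2.resize(t,None,fx=4,fy=4))
```

```text
up t 22.84 rel [-16.2   0.1  52.2] F [-3.91 -3.75 -3.36] op 0.67
tilt t 23.22 rel [-15.1   1.7  53.5] F [-1.57 -1.07 -1.56] op 0.66
43 t 23.62 rel [-12.8   1.7  51. ] F [ 1.03  0.69 -2.83] op 0.67
3.5 [0.33 0.08 0.08]
40 t 24.02 rel [-11.    1.2  48.8] F [ 3.3   1.72 -3.24] op 0.66
5.8 [ 0.   -0.32  0.02]
```

View pics/s9z.png

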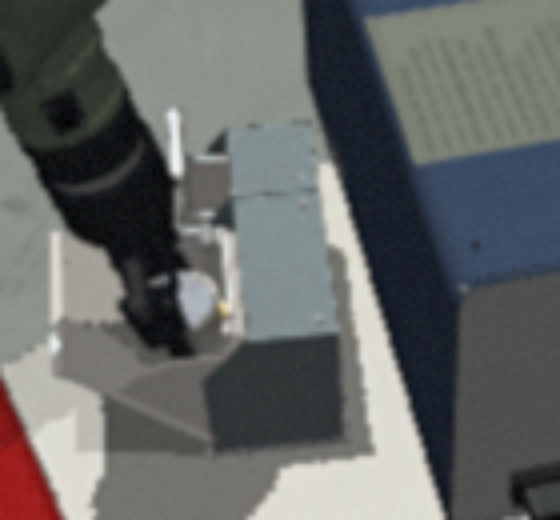

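Run:
```python
from h import *
F0=np.array(bot.get_state()['contact_force'])*0;F0[2]=-2
for xb,zb in((25,40),(25,37),(25,34),(25,31),(25,28)):
    bot.movel(place(xb,zb,.22,y=1.5),max_speed=40);bot.dwell(.1)
    Fs=[]
    for i in range(3): Fs.append(bot.get_state()['contact_force']);bot.dwell(.02)
    s=st('%d'%zb);d=np.linalg.norm(np.mean(Fs,0)-F0);print(d.round(1),s['wrist_torque'].round(2))
    if d>6: break
```

```text
40 t 24.47 rel [-11.    1.   49.6] F [-2.7   1.17 -3.81] op 0.66
3.0 [0.68 0.75 0.08]
37 t 24.87 rel [-8.1  1.1 47.7] F [-2.7   0.66 -6.41] op 0.66
4.5 [0.57 0.77 0.02]
34 t 25.27 rel [-5.8  1.4 45.6] F [-3.03  0.59 -5.37] op 0.67
4.6 [0.69 0.82 0.03]
31 t 25.67 rel [-3.8  1.4 43.4] F [-2.3   1.03 -6.8 ] op 0.66
5.5 [0.72 0.85 0.2 ]
28 t 26.07 rel [-2.2  0.5 41. ] F [-2.61 -4.2  -6.26] op 0.67
6.0 [0.27 1.24 0.15]
```

Run:
```python
from h import *
im=shot('side','s10.png');t=im[100:230,150:290];cv2.imwrite('pics/s10z.png',cv2.resize(t,None,fx=4,fy=4))
im=shot('wrist','w10.png');cv2.imwrite('pics/w10b.png',cv2.resize(im,(700,525)))
```

```text
(no output)
```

View pics/s10z.png

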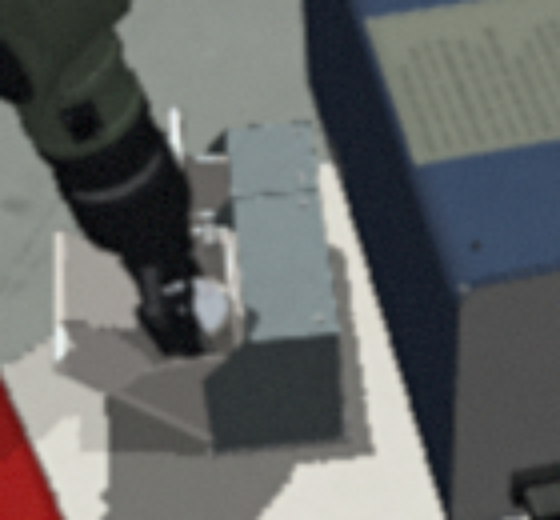

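View pics/w10b.png

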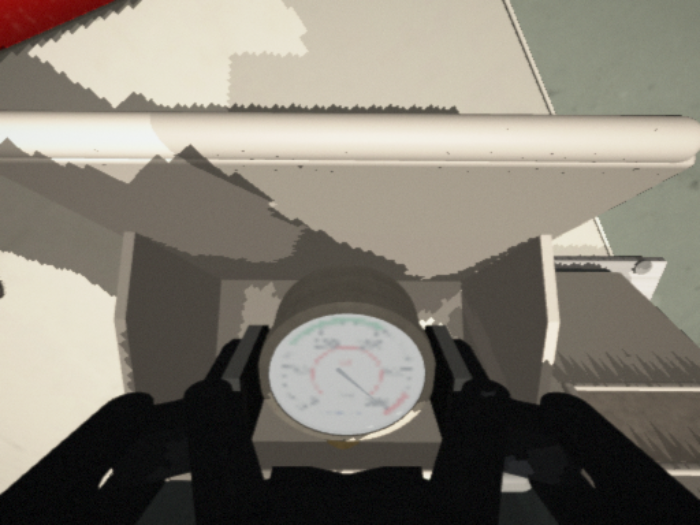

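Run:
```python
from h import *
bot.grip(.80);bot.dwell(.3);st('rel')
im=shot('wrist','w11.png');cv2.imwrite('pics/w11b.png',cv2.resize(im,(700,525)))
im=shot('side','s11.png');t=im[100:230,150:290];cv2.imwrite('pics/s11z.png',cv2.resize(t,None,fx=4,fy=4))
```

```text
rel t 26.74 rel [-3.5 -3.5 40.3] F [ -7.47 -14.9    0.5 ] op 0.80
```

View pics/w11b.png

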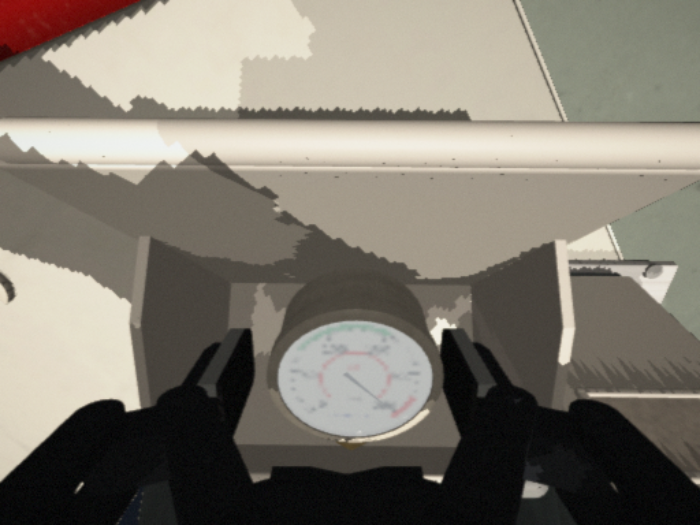

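View pics/s11z.png

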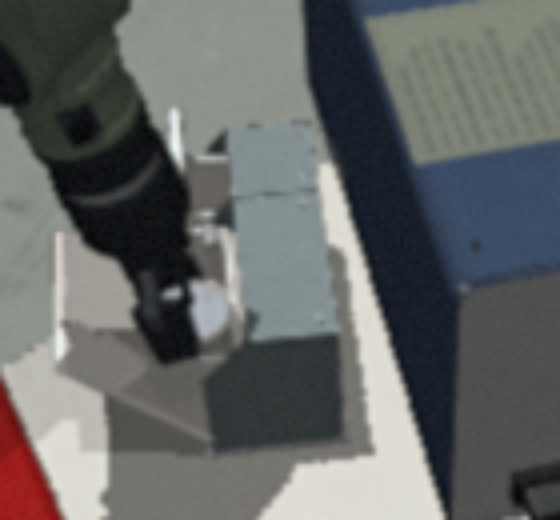

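Run:
```python
from h import *
bot.grip(.74);st('.74')
bot.movel(place(25,28,.22,y=-3),max_speed=30);bot.dwell(.1);st('shift')
for zb in(34,40,50,70):
    bot.movel(place(25 if zb<60 else 23,zb,.22,y=-3),max_speed=60);st(str(zb))
im=shot('wrist','w12.png');cv2.imwrite('pics/w12b.png',cv2.resize(im,(700,525)))
```

```text
.74 t 27.07 rel [-1.4 -2.2 41.1] F [ -0.64 -12.11  -2.25] op 0.74
shift t 27.47 rel [-0.5 -2.3 42.3] F [-1.15 -3.4   1.11] op 0.74
34 t 27.72 rel [-5.2 -1.6 46.7] F [1.26 0.97 0.49] op 0.74
40 t 27.97 rel [-9.9 -2.5 50.6] F [ 0.19 -0.18  0.19] op 0.74
50 t 28.28 rel [-16.7  -2.8  57.9] F [ 0.18 -0.4  -0.79] op 0.74
70 t 28.77 rel [-31.8  -2.7  71.2] F [-1.07  0.08  0.66] op 0.74
```

View pics/w12b.png

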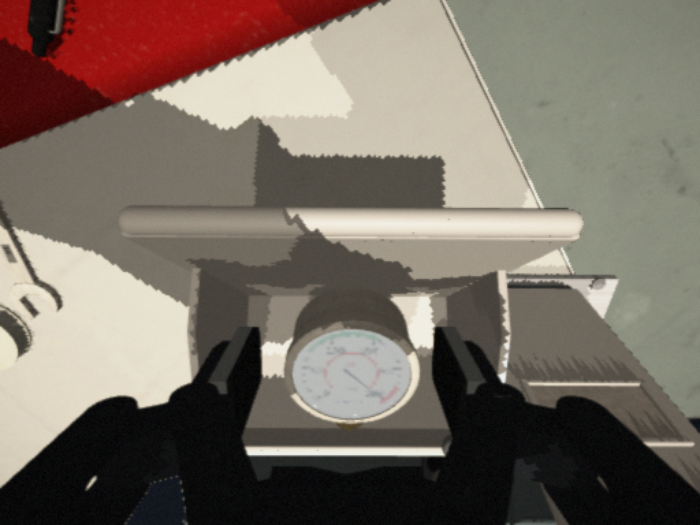

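Run:
```python
from h import *
bot.movel(place(23,135,.22,y=-3),max_speed=150);st()
bot.movel(U(-110,0,230),DOWN,max_speed=300)
bot.grip(0.0);bot.dwell(.1)
bot.move_ptp(U(-190,0,230),DOWN);st()
im=shot('side','s13.png');t=im[100:230,150:290];cv2.imwrite('pics/s13z.png',cv2.resize(t,None,fx=4,fy=4,interpolation=cv2.INTER_CUBIC))
im=shot('top','t13.png');t=im[130:260,110:250];cv2.imwrite('pics/t13z.png',cv2.resize(t,None,fx=4,fy=4,interpolation=cv2.INTER_CUBIC))
```

```text
t 29.40 rel [-75.8  -2.8 118.3] F [ 1.31  0.04 -0.81] op 0.74
 t 31.07 rel [-1.908e+02  1.000e-01  2.302e+02] F [-0.27 -0.4   0.34] op -0.00
```

View pics/s13z.png

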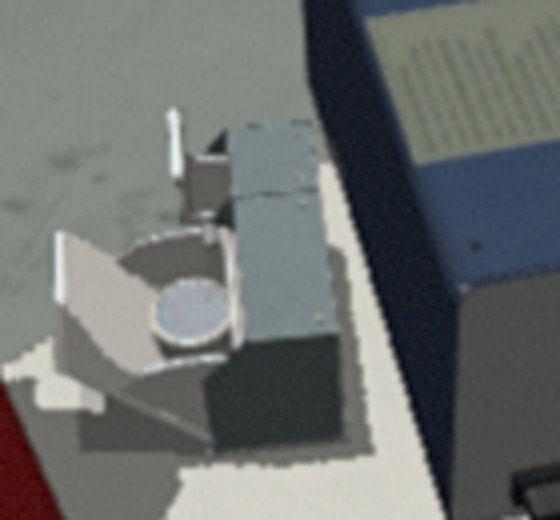

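View pics/t13z.png

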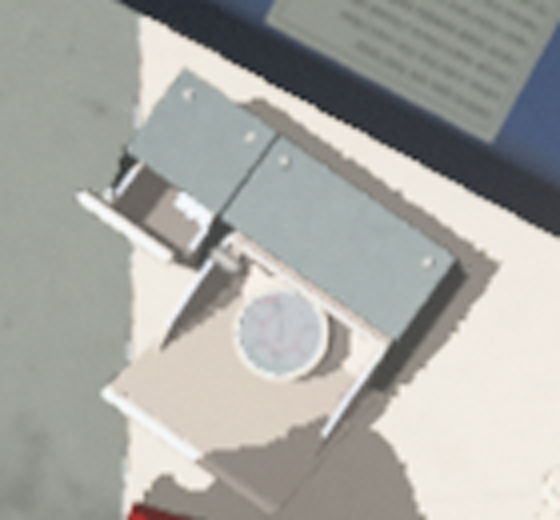

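```bash
cat >> h.py <<'E'
def pose(t,off=0):
    x,z=B(-6,128,t); return U(x-4-11+off,0,z-12)
def fx(n=3):
    a=[]
    for i in range(n):
        a.append(bot.get_state()['contact_force']); bot.dwell(.015)
    a=np.mean(a,0); return np.array([a@ux,a@uy,a[2]])
E
python3 - <<'E'
from h import *
p=pose(.75,-22)
bot.movel(p+np.array([0,0,60]),max_speed=250)
bot.movel(p,max_speed=150);bot.dwell(.1)
F0=fx(6);print('F0',F0.round(2));st()
for t in(.65,.55,.45,.38,.33):
    r=bot.movel(pose(t),max_speed=60,threshold=7);f=fx()-F0;print(t,r,f.round(1),'t %.2f'%bot.get_state()['t'])
    if r or f[0]<-8: break
np.save('F0.npy',F0)
im=shot('side','s14.png');t=im[100:230,150:290];cv2.imwrite('pics/s14z.png',cv2.resize(t,None,fx=4,fy=4,interpolation=cv2.INTER_CUBIC))
E
```

```text
F0 [0.02 0.38 0.1 ]
 t 32.52 rel [-128.2    0.9   78.8] F [-0.22  0.57  0.53] op -0.00
0.65 True [-0.  -0.6 -0.1] t 33.04
```

View pics/s14z.png

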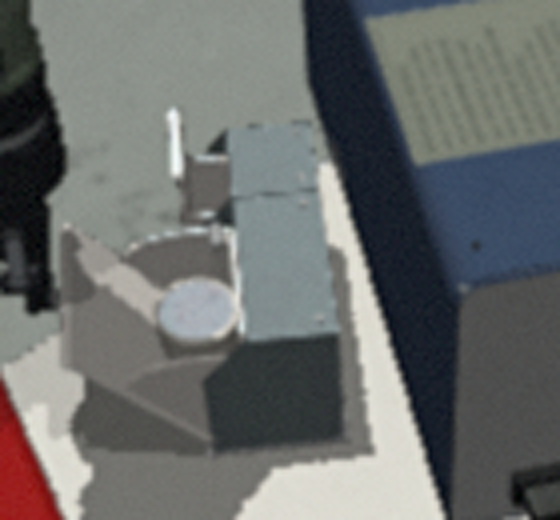

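Run:
```python
from h import *
F0=np.load('F0.npy');st()
for t in(.68,.62,.55,.48,.42,.37,.33):
    r=bot.movel(pose(t),max_speed=35,threshold=8);f=fx()-F0;print(t,r,f.round(1),'t %.2f'%bot.get_state()['t'])
    if f[0]<-8: break
st()
im=shot('side','s15.png');t=im[100:230,150:290];cv2.imwrite('pics/s15z.png',cv2.resize(t,None,fx=4,fy=4,interpolation=cv2.INTER_CUBIC))
```

```text
t 33.09 rel [-103.4   -0.5   84.5] F [ 0.07  0.18 -0.01] op 0.00
0.68 False [-0.1 -0.8  0.3] t 33.40
0.62 False [ 0.5 -0.5 -0.2] t 33.82
0.55 False [ 0.3 -0.5 -0.2] t 34.27
0.48 False [-0.  -0.5 -0.3] t 34.73
0.42 False [-0.4 -0.1  0.4] t 35.15
0.37 False [-0.  -0.5 -0.3] t 35.53
0.33 False [-0.5  0.5 -0.6] t 35.88
 t 35.88 rel [-62.    0.  107.2] F [-0.99  0.28 -0.09] op -0.00
```

View pics/s15z.png

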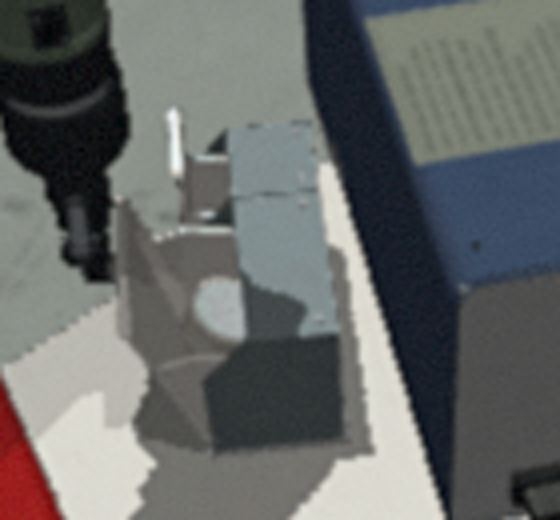

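```bash
cat > push.py <<'E'
from h import *
import sys
F0=np.load('F0.npy');t=float(sys.argv[1]);peak=0;dt=.012;clicked=False;tend=float(sys.argv[2])
while t>tend:
    t-=dt
    r=bot.movel(pose(t),max_speed=20,threshold=9);f=fx()-F0;F=-f[0]
    x=(bot.get_state()['tcp_pos']-PIV)@ux
    print('%.3f %s x %.1f F %.1f  y %.1f z %.1f T %.1f'%(t,r,x,F,f[1],f[2],bot.get_state()['t']))
    if F>3: dt=.006
    peak=max(peak,F)
    if peak>4 and F<peak-3.5: clicked=True;print('CLICK?');break
    if F>16: print('high');break
E
python3 push.py .33 .20
```

```text
0.318 False x -60.7 F 0.1  y -0.4 z -0.1 T 36.2
0.306 False x -59.2 F -0.4  y -0.8 z 0.1 T 36.5
0.294 False x -57.8 F -0.0  y -0.2 z -0.2 T 36.8
0.282 False x -56.3 F 0.2  y -0.7 z -0.4 T 37.1
0.270 False x -54.9 F -0.1  y -0.7 z -0.4 T 37.4
0.258 False x -53.4 F -0.3  y -0.6 z 0.8 T 37.7
0.246 False x -51.9 F -0.0  y -0.4 z 0.1 T 38.0
0.234 False x -50.5 F 0.2  y -0.6 z 0.4 T 38.3
0.222 False x -49.0 F 0.2  y -0.1 z 0.3 T 38.6
0.210 False x -47.9 F 1.6  y -0.4 z 0.1 T 38.9
0.198 False x -47.2 F 5.2  y 0.4 z 0.2 T 39.2
```

```bash
sed -i 's/dt=.012;/dt=.006;/; s/peak=0/peak=5/' push.py; python3 push.py .198 .02
```

```text
0.192 False x -46.9 F 6.8  y 0.6 z -0.3 T 39.5
0.186 False x -46.6 F 7.2  y 0.5 z -0.2 T 39.8
0.180 False x -45.8 F 7.2  y 0.8 z 0.3 T 40.1
0.174 False x -44.9 F 6.4  y 0.3 z 0.4 T 40.4
0.168 False x -43.8 F 6.2  y 0.5 z 0.5 T 40.7
0.162 False x -42.7 F 5.3  y -0.1 z 0.4 T 41.0
0.156 False x -41.2 F 4.2  y -0.4 z 0.7 T 41.3
0.150 False x -39.7 F 3.3  y -1.1 z 1.4 T 41.6
CLICK?
```

```bash
sed -i 's/if peak>4 and F<peak-3.5: clicked=True;print(.CLICK?.);break/if F>float(sys.argv[3]): break/; s/dt=.006;clicked/dt=.005;clicked/;s/if F>3: dt=.006/pass/' push.py; python3 push.py .150 .02 8
```

```text
0.145 False x -39.1 F 2.2  y -1.4 z 0.8 T 41.9
0.140 False x -38.6 F 1.6  y -1.3 z 0.6 T 42.2
0.135 False x -38.0 F 0.9  y -1.2 z 0.2 T 42.5
0.130 False x -37.3 F 0.8  y -0.8 z -0.3 T 42.8
0.125 False x -36.6 F -0.4  y -0.2 z -0.1 T 43.1
0.120 False x -36.1 F 0.2  y 0.0 z -0.1 T 43.4
0.115 False x -35.6 F 0.2  y -0.5 z -0.7 T 43.7
0.110 False x -35.0 F 0.0  y -0.4 z -0.6 T 44.0
0.105 False x -34.3 F 0.5  y -0.3 z -0.2 T 44.3
0.100 False x -33.7 F 0.3  y -0.1 z 0.0 T 44.6
0.095 False x -33.1 F -0.1  y -0.1 z -0.4 T 44.9
0.090 False x -32.5 F -0.2  y -0.5 z -0.4 T 45.2
0.085 False x -31.9 F 0.4  y -0.3 z 0.3 T 45.5
0.080 False x -31.6 F 1.9  y -0.5 z 0.4 T 45.8
0.075 False x -31.2 F 4.0  y -0.4 z 0.9 T 46.1
0.070 False x -30.9 F 6.3  y 0.1 z 1.2 T 46.4
0.065 False x -30.7 F 6.8  y 0.4 z 1.8 T 46.7
0.060 False x -30.6 F 8.3  y 0.1 z 2.8 T 47.0
```

Run:
```python
from h import *
p=bot.get_state()['tcp_pos']
bot.movel(p-40*ux,max_speed=80)
bot.movel(p-70*ux+np.array([0,0,170]),max_speed=300);bot.dwell(.2);st()
m=imaging.camera_model('wrist')
im=shot('wrist','w16.png');cv2.imwrite('pics/w16b.png',cv2.resize(im,(800,600),interpolation=cv2.INTER_CUBIC))
im=shot('side','s16.png');t=im[100:230,150:290];cv2.imwrite('pics/s16z.png',cv2.resize(t,None,fx=4,fy=4,interpolation=cv2.INTER_CUBIC))
im=shot('top','t16.png');t=im[130:260,110:250];cv2.imwrite('pics/t16z.png',cv2.resize(t,None,fx=4,fy=4,interpolation=cv2.INTER_CUBIC))
```

```text
t 48.63 rel [-100.9   -1.   283.3] F [-0.73  0.38 -0.06] op -0.00
```

View pics/w16b.png

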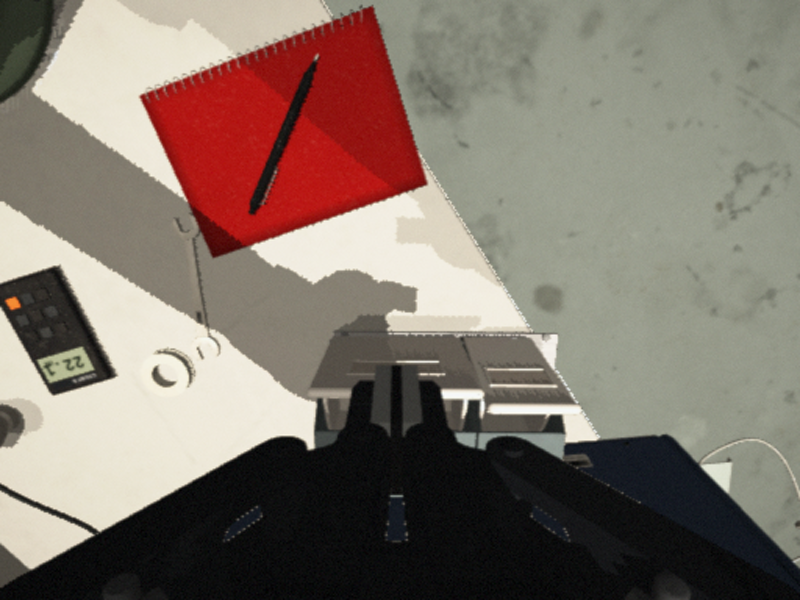

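View pics/s16z.png

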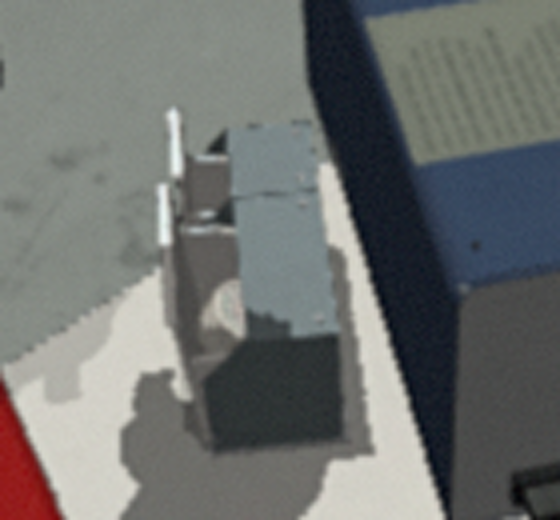

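View pics/t16z.png

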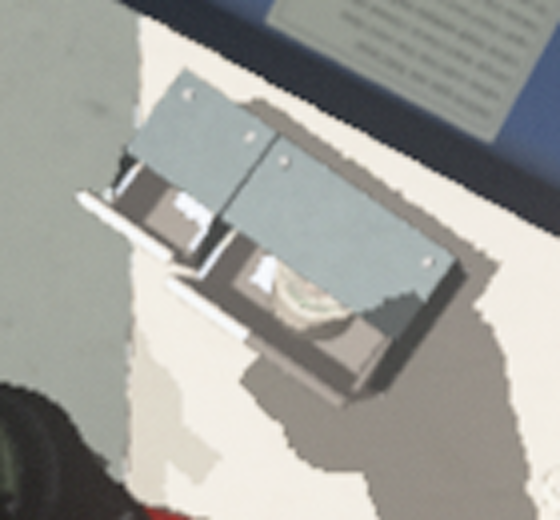

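Run:
```python
from h import *
a=cv2.imread('pics/top0.png')[240:340,300:400];b=cv2.imread('pics/t16.png')[240:340,300:400]
cv2.imwrite('pics/cyl.png',cv2.resize(np.hstack([a,b]),None,fx=3.5,fy=3.5))
```

```text
(no output)
```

View pics/cyl.png

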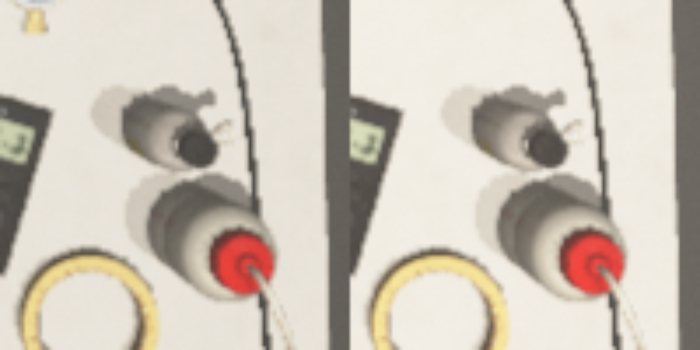

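The sample cylinder looks the same as at the start: its knob is at the same spot in both crops, about (195,148), so it is still standing. I'm handing in.

Run:
```python
from h import *
st();bot.sign_off()
```

```text
t 48.78 rel [-100.7   -0.5  284.2] F [0.55 0.23 0.1 ] op 0.00
the job is handed in; nothing more can be done
```

I put the gauge in the wide bin and pushed the bin home, then handed the job in at 48.8 s with the arm clear of everything. All my checks agree with a clicked bin. I never saw the catch roller itself, so the click is inferred from force and position.

- **Tipping the bin:** I hooked the wide bin behind its lip and tipped it to its stop, about 0.75 rad from the fingertip position.
- **Placing the gauge:** I lowered it into the tub and released it there. The descent was not clean:
    - It took three tries, because the gripper pushed on something with up to about 12 N, probably the roof edge.
    - On release, a finger pushed sideways at about 15 N, probably on the tub wall. That is under the 25 N limit, but not the gentle contact I intended.
    - The pictures afterwards show the gauge lying still in the bin.
- **Closing the bin:** The first touch on the lip, at 60 mm/s, stopped on a 7 N force change, so I slowed down. The catch met at about 0.21 rad and the push peaked at 7.2 N. It then fell to about zero and rose stiffly near 0.08 rad, where I stopped at about 8 N.
- **Last checks:**
    - After I let go, the bin stayed at about 0.08 rad, from comparing its lip with the narrow bin's. That fits the 0.13 rad from first meeting the catch to home.
    - The gauge is visible inside, and the narrow bin and the cylinder look unmoved.
- **Disagreement:** The side camera's positions were about 5 mm off the wrist camera's, so I used the wrist camera's for the unit.

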